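# Roll a wheel spindle into the vee of the truing stand and clamp it

## Task

Roll the grinding-wheel spindle gently up the sloping ledge of the truing stand and over the crest into the vee, without picking it up, and let it settle and centre itself there untouched. Then swing the strap clamp down onto the shaft and press its red knob down with about 10 N for a moment, so that the spindle stays clamped, and let go. Leave the tumbler, the dish and the brush alone.

Things in the scene. Friction and masses are not known exactly. Their poses are not given: they have to be found in the camera images.
- stand: Truing stand fixed to the table, dark steel base plate 220 x 120 x 12 mm. Origin: at table height, under the apex of the vee. x points level from the ledge across the vee to the strap's hinge, y runs along the vee, z up. Points below are given in this frame. Two green posts at the hinge (x 54 to 76 mm, y 12 to 22 mm either side) rise to 96 mm
- ledge_low (a point): Low end of the aluminium ledge, at x = -86 mm, height 52.5 mm, mid-width, where its surface meets the inner face of a red lip 3.5 mm high and 8 mm thick. The ledge is 80 mm wide and rises 6 degrees (0.105 rad) towards +x up to the crest. The spindle starts resting against the lip and rolls back to it if let go on the slope
- crest (a point): Crest between the ledge and the vee, mid-width, at x = -14 mm, height 60 mm. A shaft whose axis has passed it drops into the vee by itself
- vee (a point): Where the spindle's middle lies when seated: above the vee's apex, height 60.1 mm, mid-length; axes as the stand's. The steel vee is 90 degrees and 80 mm long, apex at x = 0, height 46 mm; its far flank rises to x = 20 mm, height 66 mm
- spindle: Loose, about 0.3 kg: steel shaft 20 mm thick, 118 mm long, with a copper wheel (+y end) and a brass collar (-y end) 30 mm across, 4 mm thick, inner faces 43 mm either side of the middle, guiding it outside the ledge's sides with 3 mm play. Origin: mid-length on the axis; y along the shaft, x and z turn with rolling. Smooth, oiled. Starts at x = -79 mm. Push it with at most 12 N; rolling takes under 2 N
- strap: Strap clamp: grey bar 20 mm wide, 10 mm thick, 102 mm from hinge to free end. Origin: on the hinge pin at mid-thickness. The bar runs along its own -x, z is out of its top. Closed when level over the vee (bar to the stand's -x); starts raised 1.2 to 1.5 rad. The stiff hinge (0.12 N m friction) stays where it is left. A brass foot under it, 12 mm across, 65 mm from the hinge, bears on the shaft
- hinge (a point): Strap's hinge axis (along the stand's y), at x = 65 mm, height 89 mm. Where the strap stops on the shaft must be felt: the foot's length was set by hand, unknown, 14 mm below the bar give or take 8 mm, so the strap stops anywhere within about 0.13 rad either side of level
- knob (a point): Top of the red ball knob (20 mm across, half sunk in the bar) on the strap's top side, 85 mm from the hinge and 15 mm above mid-thickness; 104 mm above the table when the strap is level. The force on the shaft is about 1.3 times a downward push on the knob, give or take 3 N; it must exceed 7 N for a moment and never pass 22 N
- tumbler: Clear glass tumbler, 72 mm across, 90 mm high, standing to the stand's +y side; origin under its middle; leave it
- dish: White ceramic dish, 90 mm across, 30 mm high, to the stand's -y side; origin under its middle; leave it
- brush: Brush lying on the table beyond the dish; leave it
Not all that is in view belongs to the job. There is more than one size of the spindle; the job needs the smallest.

How it is judged:
On the way, in this order (a step that is already met when the one before it is completed fails the run):
1. the spindle lies centred and at rest in the vee, touched by neither robot nor strap (x of spindle in the frame of vee between -0.002 and 0.002 m and z of spindle in the frame of vee between -0.003 and 0.002 m and angle between the y axis of spindle and the y axis of vee, either way round below 0.035 rad and contact force between each of the arm, the fingers, strap and spindle below 0.05 N and linear speed of spindle below 0.01 m/s), for 0.3 s.
2. the strap is pressed down on the seated shaft with more than 7 N (x of spindle in the frame of vee between -0.002 and 0.002 m and z of spindle in the frame of vee between -0.003 and 0.002 m and angle between the y axis of spindle and the y axis of vee, either way round below 0.035 rad and contact force between strap and spindle above 7 N), for 0.2 s.
At the end, for the whole second after the job is handed in: The spindle rests seated and centred in the vee (its middle within 2 mm sideways of the vee's, within 3 mm below to 2 mm above the seated height, its axis within 2 degrees of the vee's), and the strap bears down on it by itself with more than 0.5 N (x of spindle in the frame of vee between -0.002 and 0.002 m and z of spindle in the frame of vee between -0.003 and 0.002 m and angle between the y axis of spindle and the y axis of vee, either way round below 0.035 rad and contact force between strap and spindle above 0.5 N and linear speed of spindle below 0.01 m/s); the robot touches nothing.
It fails at once if the fingers push the spindle with more than 12 N (contact force between the fingers and spindle above 12 N).
It fails at once if the strap presses the shaft with more than 22 N (contact force between strap and spindle above 22 N).
It fails at once if the spindle is lifted off (more than 15 mm above its height on the crest) (z of spindle in the frame of vee above 0.025 m).
It fails at once if the tumbler, the dish or the brush is moved by more than 15 mm (distance of any of tumbler, dish, brush from where it was at the start of the episode above 0.015 m).
It also fails if it takes over 64 s, if anything falls off the work surface, if the arm or the gripper's body presses on something with over 40 N, if the wrist force passes 120 N, or if a joint passes its speed limit or range.

## Robot

A 6-joint arm with a two-finger parallel gripper is mounted at the origin on the work surface. World frame = base frame: x ahead of the robot, y to its left, z up, the work surface at z = 0. Lengths are in m, angles in rad, forces in N, time in s.
With the tool pointing down it reaches from about 0.35 to 0.975 m from the base axis. Payload 4.9 kg.
Tool frame: the origin (TCP) lies at the very end of the fingers, on their centre line; the grasp point (between the pads) lies 19 mm behind it; z points along the fingers, x is the direction in which the jaws open and shut, and the axes are right-handed (so a half turn about z gives the same grasp; the last joint's range is limited). The gripper opens to 85 mm and grips with 20 to 120 N. Pads are 22 mm wide; open, the fingers measure 114 mm over their backs; the gripper's body (76 mm by 85 mm) begins 54 mm behind the grasp point. The pads swing forward as they close: fully open they stand 13 mm farther back than shut.
Start: joints at [-1.37, 0.053, 1.613, -0, 1.476, -0.119], TCP at [0.196, -0.593, 0.231] pointing down, gripper open.
Joint ranges: [-3.01, 3.01], [-1.01, 2.22], [0.06, 2.58], [-1.02, 4.17], [0.09, 2.62], [-3.14, 3.14]. Speed limits (rad/s): [2.57, 2.57, 3.14, 3.14, 3.14, 3.14].

## Interface

Orientations are given as a unit quaternion [w, x, y, z].
In Python, from plant import manip, imaging gives the robot as it stands.
- The arm moves only by the shell command python3 -m pendant 'ROWS'. ROWS is JSON, a list that holds one entry, the list of rows, each a list of 7 numbers: the turn, a rotation vector about the world's x, y, z in units of pi rad (1.0 is pi rad), then the shift along the world's x, y, z in units of 250 mm (1.0 is 250 mm), then the opening, from 0 (shut) to 1 (fully open). In form: [[[ax, ay, az, tx, ty, tz, claw], ...]]. A call has 1 to 20 rows; each row shifts and turns the commanded pose from where the row before left it; what a row does not reach is not made up. A row lasts 1/8 s, in which the tool goes at most 62.5 mm and 10.7 degrees, less where a joint would pass 70% of its speed; a pose out of reach is approached as far as the arm can. A call with a number of a shift or a turn outside -1 to 1 is refused whole. A call with a gripper value outside its range is refused whole. The fingers move at their own pace and stop on an object; the grip force is fixed at half the most. Time passes only in rows, so rows that do not move let the fingers close. It gives the time, the measured TCP pose, the force and the opening at its end, in the units of the state.
- manip.state(): the state, without advancing time (a new reading comes with each control period).
- imaging.grab_frame(name): name is "scene" or "top" or "wrist"; returns a dict with "frame" (384x512x3 uint8, blue, green, red), "mtx" (3x3 intrinsics, pixels), "world_to_cam" (4x4, takes a point from world to camera coordinates). Camera axes: x right, y down, z forward; pixel columns grow to the right and rows downward; lengths in m; the calibration is good to about 2 mm. A picture is of the moment at which its call begins. There is no depth.
- manip.job_done(): hands the job in, once; it reports no verdict.
The state is a dict: "time": time; "joint_pos": joint angles; "joint_vel": joint speeds; "joint_efforts": joint torques, N m; "tool_pos": TCP position; "tool_rot": TCP orientation; "contact_force": force on the tool from outside, world axes, zero at the start; "ft_torque": the same for the moment, N m; "gripper_width": opening from 0.0 (shut) to 1.0 (fully open).
Only numpy, scipy, OpenCV 4.12 (cv2) and the standard library are available. Lean on these libraries where they do the work, as an engineer would, in place of code of your own. Each camera call takes 0.05 s, during which the arm holds its last target. There are 200 camera calls.

## Working session

There is one attempt and no reset: what is moved stays moved. The work goes in short steps, Python scripts to look and compute and a shell command to move; the robot and the scene stay as the last step left them, time stands still between calls to the robot, and variables do not carry over. Pictures are saved under pics/ and viewed, about 8 in all and at most 12, crops included, and the job is handed in when it is done.

```bash
mkdir -p pics; ls; python3 - <<'E'
from plant import manip, imaging
import cv2,numpy as np,pickle
s=manip.state();print(s)
for n in("scene","top"):
    f=imaging.grab_frame(n);pickle.dump(f,open(f"{n}0.pkl","wb"))
    cv2.imwrite(f"pics/{n}0.png",cv2.resize(f["frame"],(800,600),interpolation=cv2.INTER_CUBIC))
    print(n,f["mtx"].tolist(),np.round(f["world_to_cam"],3).tolist())
E
```

```text
pics
{'time': 0.0, 'joint_pos': array([-1.36998715e+00,  5.33932268e-02,  1.61429886e+00, -4.00718370e-05,
        1.47599820e+00, -1.18986818e-01]), 'joint_vel': array([-4.82761098e-05, -5.10431471e-04, -8.70608997e-05,  1.77560834e-03,
       -1.66126992e-03, -1.19986236e-03]), 'joint_efforts': array([ 9.73167880e-04, -3.93680799e+01, -3.70177352e+01, -1.75201790e-04,
        7.02461286e-03,  9.35052782e-06]), 'tool_pos': array([ 0.19635482, -0.592695  ,  0.23003757]), 'tool_rot': array([-6.96003872e-04,  8.10671050e-01, -5.85500938e-01, -7.84849805e-04]), 'contact_force': array([ 0.69123333, -0.20388819, -0.55197546]), 'ft_torque': array([ 0.00459629, -0.02088566, -0.00718352]), 'gripper_width': 0.9982290240638266}
scene [[364.49867764806964, 0.0, 254.06835219621487], [0.0, 364.49867764806964, 193.99486231449166], [0.0, 0.0, 1.0]] [[0.036, 0.999, -0.011, -0.019], [0.771, -0.034, -0.636, -0.352], [-0.636, 0.015, -0.772, 1.276], [0.0, 0.0, 0.0, 1.0]]
top [[430.96771552070766, 0.0, 258.4463267163217], [0.0, 430.96771552070766, 199.4247224713098], [0.0, 0.0, 1.0]] [[-0.008, -1.0, 0.009, -0.016], [-0.995, 0.007, -0.099, 0.514], [0.099, -0.01, -0.995, 1.042], [0.0, 0.0, 0.0, 1.0]]
```

View pics/scene0.png

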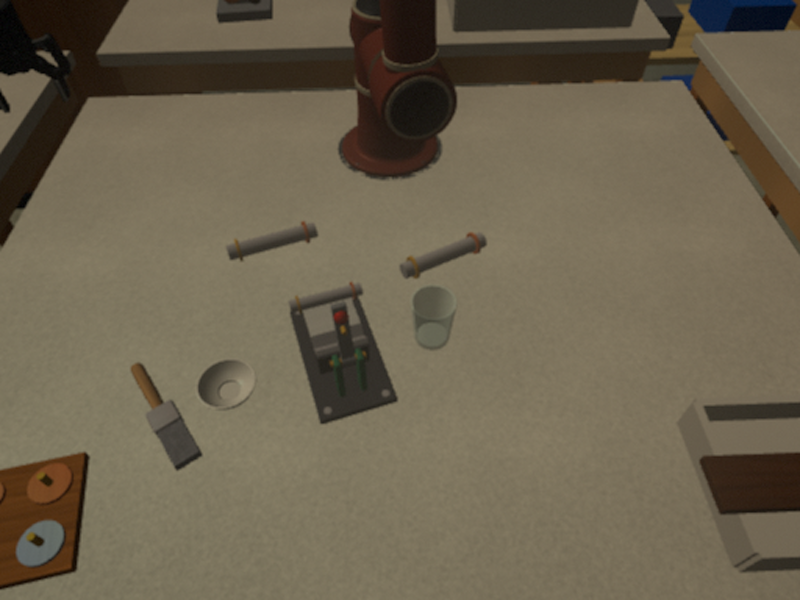

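View pics/top0.png

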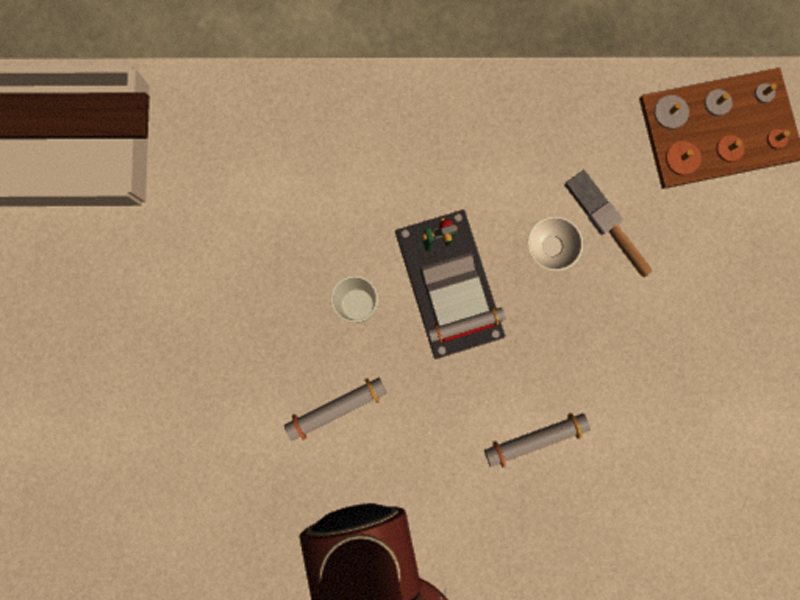

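Scene and top views show the stand at about (450,285) in the top view. There are three spindles: A on the ledge (467,325), B loose at (335,408) and C loose at (537,440). A is the smallest and rests against the red lip, so it fits the description. I'll confirm it in an enlarged crop.

```bash
cat > h.py <<'E'
import numpy as np,cv2,pickle
def ray(f,uv,z):
    K=f["mtx"];T=f["world_to_cam"];R=T[:3,:3];c=-R.T@T[:3,3]
    d=R.T@np.linalg.inv(K)@np.array([uv[0],uv[1],1.]);return c+d*(z-c[2])/d[2]
def proj(f,P):
    T=f["world_to_cam"];q=np.atleast_2d(P)@T[:3,:3].T+T[:3,3];q=q@f["mtx"].T;return q[:,:2]/q[:,2:]
E
python3 - <<'E'
import pickle,cv2
from h import *
f=pickle.load(open("top0.pkl","rb"))
im=f["frame"][130:232,246:330]; a=cv2.resize(im,None,fx=5.8,fy=5.8,interpolation=cv2.INTER_CUBIC)
a=cv2.convertScaleAbs(a,alpha=1.4)
print(a.shape);cv2.imwrite("pics/topc.png",a)
for p in[(396,229),(465,210),(504,336),(436,357)]:print(ray(f,(p[0]*.64,p[1]*.64),.012).round(4))
E
```

```text
(592, 487, 3)
[ 0.6506 -0.0081  0.012 ]
[ 0.6815 -0.1209  0.012 ]
[ 0.4753 -0.1799  0.012 ]
[ 0.4425 -0.0705  0.012 ]
```

View pics/topc.png

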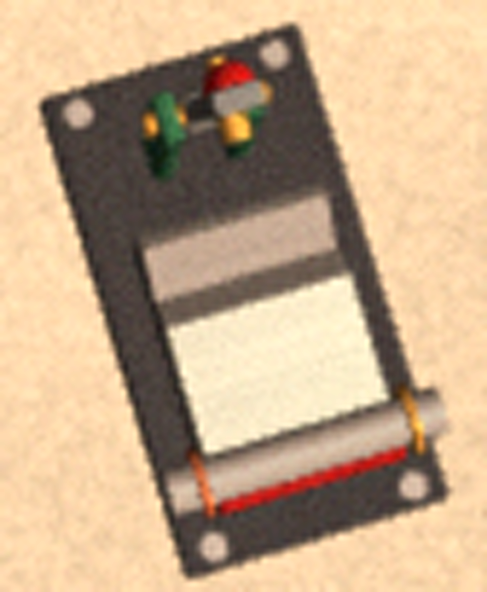

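```bash
python3 - <<'E'
import pickle
from h import *
from scipy.optimize import least_squares
f=pickle.load(open("top0.pkl","rb"))
obs=[((170,325),(-.014,.04,.06)),((352,272),(-.014,-.04,.06)),((142,245),(.02,.04,.066)),((330,195),(.02,-.04,.066)),
((220,511),(-.094,.04,.055)),((408,455),(-.094,-.04,.055)),((170,490),(-.079,.059,.0632)),((445,411),(-.079,-.059,.0632))]
uv=np.array([(246+a/5.8-.4,130+b/5.8-.4) for (a,b),_ in obs]);P=np.array([p for _,p in obs])
def W(p,P):
    c,s=np.cos(p[2]),np.sin(p[2]);P=np.atleast_2d(P);return np.c_[p[0]+c*P[:,0]-s*P[:,1],p[1]+s*P[:,0]+c*P[:,1],P[:,2]]
r=least_squares(lambda p:(proj(f,W(p,P))-uv).ravel(),[.56,-.1,.285],loss='soft_l1')
print(r.x,r.fun.reshape(-1,2).round(1).tolist())
pc=np.array([ray(f,(246+a/5.8-.4,130+b/5.8-.4),.012)[:2] for a,b in[(42,103),(298,25),(447,495),(190,578)]])
c,s=np.cos(r.x[2]),np.sin(r.x[2]);print("plate in stand",((pc-r.x[:2])@np.array([[c,-s],[s,c]])).round(4).tolist())
np.save("pose.npy",r.x)
for n,p in dict(low=(-.086,0,.0525),spin=(-.079,0,.063),crest=(-.014,0,.07),vee=(0,0,.0601),hinge=(.065,0,.089),knob=(-.02,0,.104)).items():print(n,W(r.x,p).round(4))
E
```

```text
[ 0.56791294 -0.0929204   0.27710436] [[-0.4, 0.2], [0.1, 0.1], [0.6, 0.2], [0.0, -0.4], [0.4, 0.1], [-0.2, 0.5], [-0.2, -0.2], [-0.3, -0.4]]
plate in stand [[0.1012, 0.061], [0.1033, -0.0568], [-0.1127, -0.0587], [-0.1158, 0.058]]
low [[ 0.4852 -0.1164  0.0525]]
spin [[ 0.4919 -0.1145  0.063 ]]
crest [[ 0.5544 -0.0968  0.07  ]]
vee [[ 0.5679 -0.0929  0.0601]]
hinge [[ 0.6304 -0.0751  0.089 ]]
knob [[ 0.5487 -0.0984  0.104 ]]
```

The crop confirms it: the small spindle lies against the red lip, with the copper wheel at crop (203,485) on the +y side and the brass collar at (412,420). The stand fit has residuals of 0.6 px or less, and the plate comes out at about 216 x 117 mm against 220 x 120, which is consistent. Next I move behind the spindle with the jaws shut and aligned to the stand.

```bash
python3 -m pendant '[[[0,0,-0.0137,0.104,0.187,0,0],[0,0,0,0.104,0.187,0,0],[0,0,0,0.104,0.187,0,0],[0,0,0,0.104,0.187,0,0],[0,0,0,0.104,0.187,0,0],[0,0,0,0.104,0.187,0,0],[0,0,0,0.104,0.187,0,0],[0,0,0,0.104,0.187,0,0],[0,0,0,0.104,0.187,0,0],[0,0,0,0.104,0.187,0,0],[0,0,0,0,0,-0.16,0],[0,0,0,0,0,-0.16,0],[0,0,0,0,0,-0.16,0],[0,0,0,0,0,0,0],[0,0,0,0,0,0,0]]]'
```

```text
time: 1.98
tool_pos: [0.4572, -0.1261, 0.1126]
tool_rot: [-0.0, 0.798, -0.603, 0.001]
contact_force: [0.1, 0.2, 0.3]
gripper_width: -0.002
```

```bash
python3 -m pendant '[[[0,0,0,0,0.006,-0.1,0],[0,0,0,0,0,-0.08,0],[0,0,0,0,0,-0.02,0],[0,0,0,0,0,0,0]]]'; python3 - <<'E'
from plant import manip, imaging
from h import *
f=imaging.grab_frame("wrist");pickle.dump(f,open("w1.pkl","wb"))
im=f["frame"].copy()
p=np.load("pose.npy");c,s=np.cos(p[2]),np.sin(p[2])
pts=[(-.094,.04,.056),(-.094,-.04,.056),(-.014,.04,.06),(-.014,-.04,.06),(-.079,.059,.063),(-.079,-.059,.063),(.02,.04,.066),(.02,-.04,.066)]
for q in pts:
    u=proj(f,[p[0]+c*q[0]-s*q[1],p[1]+s*q[0]+c*q[1],q[2]])[0];cv2.drawMarker(im,tuple(int(round(v)) for v in u),(255,0,255),0,8)
cv2.imwrite("pics/w1.png",cv2.resize(im,(800,600),interpolation=cv2.INTER_CUBIC))
E
```

```text
time: 2.48
tool_pos: [0.4575, -0.1248, 0.0628]
tool_rot: [-0.0, 0.798, -0.603, 0.001]
contact_force: [0.9, -0.4, 0.4]
gripper_width: 0.005
```

View pics/w1.png

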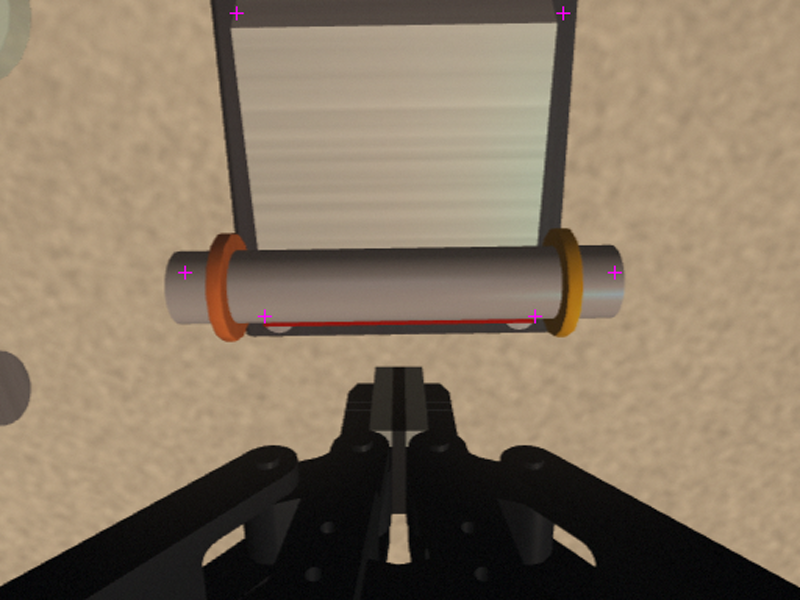

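The wrist view shows the shaft centred ahead of the closed fingertips (shaft mid about (395,285), tips (398,367)), with roughly a 12 mm gap. The stand sits about 2.5 mm nearer and 0.7° more yawed than my fit, so I use the corrected pose (.5652, -.0926, .285). Now I advance.

```bash
python3 -m pendant '[[[0,0,0.003,0.0077,0.0022,-0.005,0],[0,0,0,0.0077,0.0022,-0.006,0],[0,0,0,0.0077,0.0022,0,0],[0,0,0,0.0077,0.0022,0,0],[0,0,0,0.0077,0.0022,0,0],[0,0,0,0.006,0.0018,0,0],[0,0,0,0.006,0.0018,0.0006,0],[0,0,0,0.0077,0.0022,0.0008,0],[0,0,0,0.0077,0.0022,0.0008,0],[0,0,0,0.0077,0.0022,0.0008,0],[0,0,0,0.0077,0.0022,0.0008,0],[0,0,0,0.0077,0.0022,0.0008,0]]]'; python3 - <<'E'
from plant import manip, imaging
from h import *
f=imaging.grab_frame("wrist");s=manip.state();print(s["tool_pos"],s["contact_force"])
cv2.imwrite("pics/w2.png",f["frame"])
E
```

```text
time: 4.03
tool_pos: [0.4789, -0.1179, 0.0597]
tool_rot: [0.0, 0.801, -0.599, -0.0]
contact_force: [-1.5, -0.7, 0.7]
gripper_width: -0.001
[ 0.47916021 -0.11779628  0.05979213] [-1.10907792 -0.08671441  0.25994158]
```

View pics/w2.png

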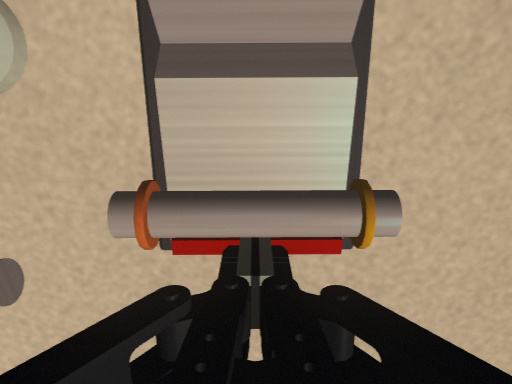

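The spindle has left the lip and is straight, and push force is about 1 N. I continue up the slope.

```bash
python3 -m pendant '[[[0,0,0,0.0096,0.0028,0.00105,0],[0,0,0,0.0096,0.0028,0.00105,0],[0,0,0,0.0096,0.0028,0.00105,0],[0,0,0,0.0096,0.0028,0.00105,0],[0,0,0,0.0096,0.0028,0.00105,0],[0,0,0,0.0096,0.0028,0.00105,0],[0,0,0,0.0096,0.0028,0.00105,0],[0,0,0,0.0096,0.0028,0.00105,0],[0,0,0,0.0096,0.0028,0.00105,0],[0,0,0,0.0096,0.0028,0.00105,0],[0,0,0,0.0096,0.0028,0.00105,0],[0,0,0,0.0096,0.0028,0.00105,0],[0,0,0,0.0096,0.0028,0.00105,0],[0,0,0,0.0096,0.0028,0.00105,0],[0,0,0,0.0096,0.0028,0.00105,0],[0,0,0,0.0096,0.0028,0.00105,0],[0,0,0,0.0096,0.0028,0.00105,0],[0,0,0,0.0096,0.0028,0.00105,0],[0,0,0,0.006,0.0018,0.0006,0],[0,0,0,0,0,0,0]]]'; python3 - <<'E'
from plant import manip, imaging
from h import *
f=imaging.grab_frame("wrist");s=manip.state();print(s["tool_pos"],s["contact_force"])
cv2.imwrite("pics/w3.png",f["frame"])
E
```

```text
time: 6.58
tool_pos: [0.5237, -0.1048, 0.0646]
tool_rot: [-0.0, 0.801, -0.599, 0.0]
contact_force: [0.4, -0.5, 0.2]
gripper_width: 0.001
[ 0.52358335 -0.10476539  0.06453501] [ 0.04296526 -0.09675378  0.34497892]
```

View pics/w3.png

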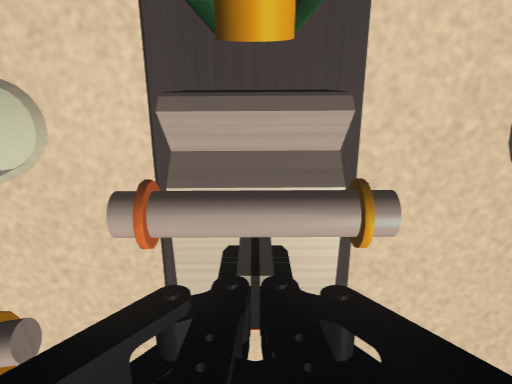

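```bash
python3 -m pendant '[[[0,0,0,0.0048,0.0014,0.0005,0],[0,0,0,0.0048,0.0014,0.0005,0],[0,0,0,0.0048,0.0014,0.0005,0],[0,0,0,0.0048,0.0014,0.0005,0],[0,0,0,0.0048,0.0014,0.0005,0],[0,0,0,0.0048,0.0014,0.0005,0],[0,0,0,0.0048,0.0014,0.0005,0],[0,0,0,0.0048,0.0014,0.0005,0],[0,0,0,0.0048,0.0014,0,0],[0,0,0,0,0,0,0],[0,0,0,0,0,0,0],[0,0,0,0,0,0,0]]]'; python3 - <<'E'
from plant import manip, imaging
from h import *
f=imaging.grab_frame("wrist");s=manip.state();print(s["tool_pos"],s["contact_force"])
pickle.dump(f,open("w4.pkl","wb"))
g=imaging.grab_frame("scene");pickle.dump(g,open("s4.pkl","wb"))
cv2.imwrite("pics/w4.png",np.hstack([f["frame"][:,80:420],cv2.resize(g["frame"][170:280,170:270],None,fx=3.49,fy=3.49)]))
E
```

```text
time: 8.12
tool_pos: [0.5342, -0.1017, 0.0656]
tool_rot: [-0.0, 0.801, -0.599, -0.0]
contact_force: [0.2, -0.3, -0.3]
gripper_width: -0.0
[ 0.53422816 -0.1016888   0.06559497] [0.51644069 0.05519344 0.1721976 ]
```

View pics/w4.png

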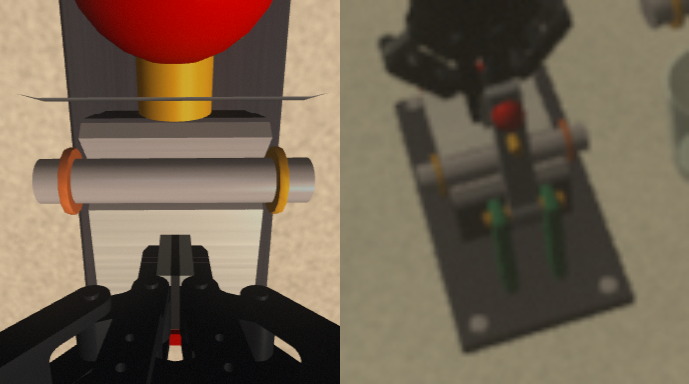

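The spindle has dropped into the vee, parallel and clear of the fingers (shaft at row 182, fingertips at row 235). I back off, let it settle, and measure the strap angle from the red knob in the first two pictures.

```bash
python3 -m pendant '[[[0,0,0,-0.06,-0.0175,0,0],[0,0,0,-0.06,-0.0175,0,0],[0,0,0,-0.06,-0.0175,0.1,0],[0,0,0,0,0,0.2,0],[0,0,0,0,0,0.2,0],[0,0,0,0,0,0.2,0],[0,0,0,0,0,0,0]]]'; python3 - <<'E'
from plant import manip, imaging
from h import *
np.save("pose.npy",[.5652,-.0926,.285])
p=np.load("pose.npy");c,s=np.cos(p[2]),np.sin(p[2])
W=lambda q:[p[0]+c*q[0]-s*q[1],p[1]+s*q[0]+c*q[1],q[2]]
w=imaging.grab_frame("scene");pickle.dump(w,open("s5.pkl","wb"))
for n in("scene0","top0","s5"):
    f=pickle.load(open(n+".pkl","rb"));b,g,r=[f["frame"][...,i].astype(int) for i in range(3)]
    m=((r>90)&(r>2.5*g)&(r>2.5*b)).astype(np.uint8)
    u0=proj(f,W((.04,0,.17)))[0];k,l,st,ce=cv2.connectedComponentsWithStats(m)
    i=min(range(1,k),key=lambda i:np.hypot(*(ce[i]-u0)) + (st[i,4]<6)*99);print(n,ce[i],st[i,4],end=' ')
    best=min((np.hypot(*(proj(f,W((.065-.085*np.cos(t)+.010*np.sin(t),0,.089+.085*np.sin(t)+.010*np.cos(t))))[0]-ce[i])),t) for t in np.linspace(-.1,1.6,171));print(best)
print(manip.state()["tool_pos"])
E
```

```text
time: 9.1
tool_pos: [0.4907, -0.116, 0.2462]
tool_rot: [-0.001, 0.801, -0.599, 0.005]
contact_force: [0.2, -0.1, -0.3]
gripper_width: -0.0
scene0 [215.66666667 201.4       ] 15 (np.float64(1.2826454848889306), np.float64(1.3))
top0 [285.95238095 142.52380952] 21 (np.float64(1.2024894637899566), np.float64(1.38))
s5 [215.8125 201.375 ] 16 (np.float64(1.1388360732041012), np.float64(1.3099999999999998))
[ 0.48948001 -0.11548481  0.24301674]
```

```bash
python3 -m pendant '[[[0,0,0,0,0,0.03,0],[0,0,0,0.126,0.037,0,0],[0,0,0,0.126,0.037,0,0],[0,0,0,0.126,0.037,0,0],[0,0,0,0.126,0.037,0,0],[0,0,0,0.126,0.037,0,0],[0,0,0,0,0,-0.1,0],[0,0,0,0,0,-0.12,0],[0,0,0,0,0,-0.12,0],[0,0,0,0,0,0,0],[0,0,0,0,0,0,0]]]'; python3 - <<'E'
from plant import manip, imaging
from h import *
p=np.load("pose.npy");c,s=np.cos(p[2]),np.sin(p[2])
t=manip.state();d=t["tool_pos"][:2]-p[:2];print("stand",(c*d[0]+s*d[1]).round(4),(c*d[1]-s*d[0]).round(4),t["tool_pos"][2],t["contact_force"])
f=imaging.grab_frame("scene");g=imaging.grab_frame("top")
a=cv2.resize(f["frame"][120:270,160:290],None,fx=3,fy=3);b=cv2.resize(g["frame"][90:240,220:350],None,fx=3,fy=3)
cv2.imwrite("pics/s6.png",cv2.convertScaleAbs(np.hstack([a,b]),alpha=1.5))
E
```

```text
time: 10.52
tool_pos: [0.6467, -0.0687, 0.1634]
tool_rot: [0.0, 0.801, -0.599, -0.0]
contact_force: [-0.3, -0.6, -0.6]
gripper_width: 0.002
stand 0.085 0.0 0.1633882415060381 [-0.27536863 -0.61421054 -0.58440662]
```

View pics/s6.png

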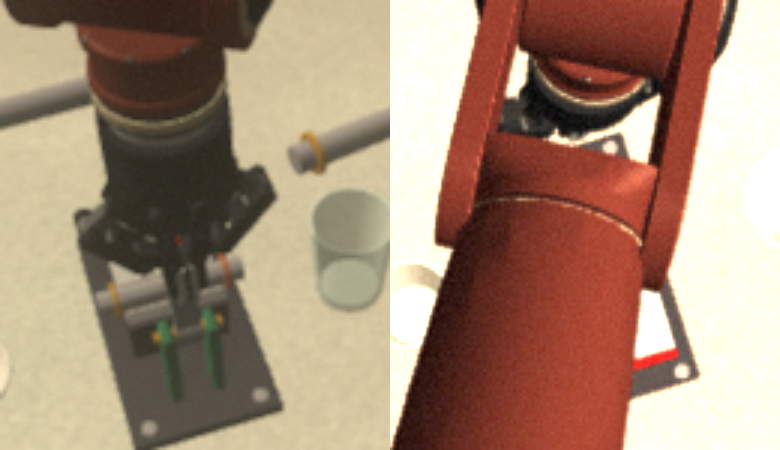

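The scene view shows the closed fingers beyond the knob, in line with the strap between the posts, and the seated spindle undisturbed. Now I work out the swing path.

```bash
cat > path.py <<'E'
from h import *
p=np.load("pose.npy");c,s=np.cos(p[2]),np.sin(p[2])
def tcp(t):
    dx=np.interp(t,[0,.4,.7,1.1],[-11,0,7.1,10]);dz=np.interp(t,[.4,.7,1.1],[10,7.1,-3])
    B=np.array([65-85*np.cos(t)+5*np.sin(t),89+85*np.sin(t)+5*np.cos(t)])
    return (B+[dx+11,dz])/1000
if __name__=="__main__":
    T=[tcp(t) for t in np.arange(1.36,.17,-.06)];prev=np.array([.085,.1634])
    for t,q in zip(np.arange(1.36,.17,-.06),T):
        d=q-prev;prev=q;print(t.round(2),q.round(4),"row",(np.array([c*d[0],s*d[0],d[1]])/.25).round(3))
E
python3 path.py
```

```text
1.36 [0.0731 0.1702] row [-0.046 -0.013  0.027]
1.3 [0.0681 0.1692] row [-0.019 -0.006 -0.004]
1.24 [0.0631 0.168 ] row [-0.019 -0.006 -0.005]
1.18 [0.0582 0.1665] row [-0.019 -0.005 -0.006]
1.12 [0.0535 0.1647] row [-0.018 -0.005 -0.007]
1.06 [0.0485 0.1636] row [-0.019 -0.006 -0.004]
1.0 [0.0436 0.1628] row [-0.019 -0.006 -0.003]
0.94 [0.0387 0.1616] row [-0.018 -0.005 -0.004]
0.88 [0.0341 0.1603] row [-0.018 -0.005 -0.006]
0.82 [0.0296 0.1586] row [-0.017 -0.005 -0.007]
0.76 [0.0254 0.1568] row [-0.016 -0.005 -0.007]
0.7 [0.0213 0.1547] row [-0.016 -0.005 -0.008]
0.64 [0.0165 0.1515] row [-0.019 -0.005 -0.013]
0.58 [0.0119 0.148 ] row [-0.018 -0.005 -0.014]
0.52 [0.0076 0.1444] row [-0.017 -0.005 -0.014]
0.46 [0.0035 0.1406] row [-0.016 -0.005 -0.015]
0.4 [-0.0003  0.1367] row [-0.015 -0.004 -0.016]
0.34 [-0.0041  0.1321] row [-0.014 -0.004 -0.019]
0.28 [-0.0076  0.1273] row [-0.013 -0.004 -0.019]
0.22 [-0.0108  0.1224] row [-0.012 -0.004 -0.019]
```

```bash
python3 -m pendant '[[[0,0,0,-0.023,-0.0065,0.014,0],[0,0,0,-0.023,-0.0065,0.013,0],[0,0,0,-0.019,-0.006,-0.004,0],[0,0,0,-0.019,-0.006,-0.005,0],[0,0,0,-0.019,-0.005,-0.006,0],[0,0,0,-0.018,-0.005,-0.007,0],[0,0,0,-0.019,-0.006,-0.004,0],[0,0,0,-0.019,-0.006,-0.003,0],[0,0,0,-0.018,-0.005,-0.004,0],[0,0,0,-0.018,-0.005,-0.006,0],[0,0,0,-0.017,-0.005,-0.007,0],[0,0,0,-0.016,-0.005,-0.007,0],[0,0,0,-0.016,-0.005,-0.008,0]]]'; cat > st.py <<'E'
from path import *
from plant import manip,imaging
t=manip.state();d=t["tool_pos"][:2]-p[:2];F=t["contact_force"]
print("stand x,y,z",(c*d[0]+s*d[1]).round(4),(c*d[1]-s*d[0]).round(4),t["tool_pos"][2].round(4),"F stand",(c*F[0]+s*F[1]).round(2),(c*F[1]-s*F[0]).round(2),F[2].round(2))
E
python3 st.py
```

```text
time: 12.25
tool_pos: [0.5855, -0.0866, 0.1545]
tool_rot: [0.0, 0.801, -0.599, 0.0]
contact_force: [0.5, 0.3, 0.7]
gripper_width: 0.003
stand x,y,z 0.0211 0.0 0.1545 F stand 0.57 0.14 0.73
```

```bash
python3 -m pendant '[[[0,0,0,-0.019,-0.005,-0.013,0],[0,0,0,-0.018,-0.005,-0.014,0],[0,0,0,-0.017,-0.005,-0.014,0],[0,0,0,-0.016,-0.005,-0.015,0],[0,0,0,-0.015,-0.004,-0.016,0],[0,0,0,-0.014,-0.004,-0.019,0],[0,0,0,-0.013,-0.004,-0.019,0],[0,0,0,-0.006,-0.002,-0.01,0],[0,0,0,-0.006,-0.002,-0.009,0],[0,0,0,0,0,0,0]]]'; python3 st.py;  python3 - <<'E'
from plant import imaging
from h import *
f=imaging.grab_frame("scene");w=imaging.grab_frame("wrist")
cv2.imwrite("pics/s7.png",cv2.convertScaleAbs(np.hstack([cv2.resize(f["frame"][140:268,170:283],(339,384)),w["frame"][:,60:450]]),alpha=1.4))
E
```

```text
time: 13.5
tool_pos: [0.5545, -0.0956, 0.1221]
tool_rot: [0.0, 0.801, -0.599, -0.0]
contact_force: [0.2, -0.1, -0.2]
gripper_width: 0.002
stand x,y,z -0.0111 0.0001 0.1221 F stand 0.14 -0.15 -0.16
```

View pics/s7.png

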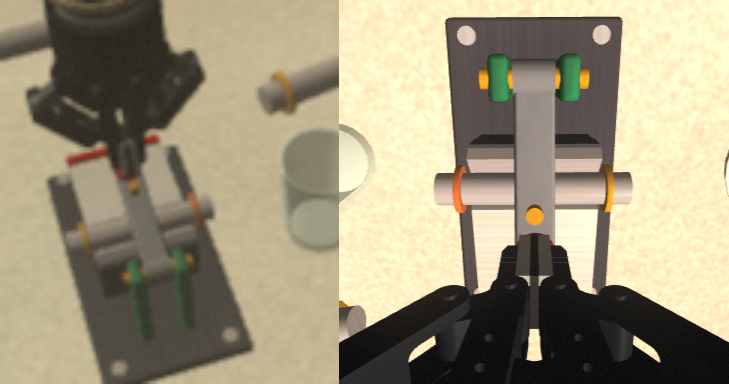

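The strap is nearly level, with the fingertip on the knob (scene crop (128,172)) and the spindle still seated and straight. I now feel downward in small steps, with a guard that stops the chain when the force rises.

```bash
cat > guard.py <<'E'
import sys
from plant import manip
t=manip.state();fz=t["contact_force"][2];print("z %.4f Fz %.2f"%(t["tool_pos"][2],fz));sys.exit(fz>3)
E
python3 -m pendant '[[[0,0,0,-0.004,-0.0011,-0.005,0],[0,0,0,-0.004,-0.0011,-0.005,0],[0,0,0,-0.004,-0.0011,-0.005,0],[0,0,0,-0.004,-0.0011,-0.004,0]]]' >/dev/null && python3 guard.py &&
python3 -m pendant '[[[0,0,0,-0.001,0,-0.002,0],[0,0,0,0,0,-0.002,0]]]' >/dev/null && python3 guard.py &&
python3 -m pendant '[[[0,0,0,-0.001,0,-0.002,0],[0,0,0,0,0,-0.002,0]]]' >/dev/null && python3 guard.py &&
python3 -m pendant '[[[0,0,0,-0.001,0,-0.002,0],[0,0,0,0,0,-0.002,0]]]' >/dev/null && python3 guard.py &&
python3 -m pendant '[[[0,0,0,-0.001,0,-0.002,0],[0,0,0,0,0,-0.002,0]]]' >/dev/null && python3 guard.py &&
python3 -m pendant '[[[0,0,0,-0.001,0,-0.002,0],[0,0,0,0,0,-0.002,0]]]' >/dev/null && python3 guard.py &&
python3 -m pendant '[[[0,0,0,-0.001,0,-0.002,0],[0,0,0,0,0,-0.002,0]]]' >/dev/null && python3 guard.py; python3 st.py
```

```text
z 0.1175 Fz 0.95
stand x,y,z -0.0151 0.0002 0.1175 F stand 0.62 0.01 0.95False
```

```bash
sed -i 's/sys.exit(fz>3)/sys.exit(int(fz>3))/' guard.py
python3 -m pendant '[[[0,0,0,-0.001,0,-0.002,0],[0,0,0,0,0,-0.002,0]]]' >/dev/null && python3 guard.py &&
python3 -m pendant '[[[0,0,0,-0.001,0,-0.002,0],[0,0,0,0,0,-0.002,0]]]' >/dev/null && python3 guard.py &&
python3 -m pendant '[[[0,0,0,-0.001,0,-0.002,0],[0,0,0,0,0,-0.002,0]]]' >/dev/null && python3 guard.py &&
python3 -m pendant '[[[0,0,0,-0.001,0,-0.002,0],[0,0,0,0,0,-0.002,0]]]' >/dev/null && python3 guard.py &&
python3 -m pendant '[[[0,0,0,-0.001,0,-0.002,0],[0,0,0,0,0,-0.002,0]]]' >/dev/null && python3 guard.py &&
python3 -m pendant '[[[0,0,0,-0.001,0,-0.002,0],[0,0,0,0,0,-0.002,0]]]' >/dev/null && python3 guard.py &&
python3 -m pendant '[[[0,0,0,-0.001,0,-0.002,0],[0,0,0,0,0,-0.002,0]]]' >/dev/null && python3 guard.py &&
python3 -m pendant '[[[0,0,0,-0.001,0,-0.002,0],[0,0,0,0,0,-0.002,0]]]' >/dev/null && python3 guard.py; python3 st.py
```

```text
z 0.1165 Fz 0.37
z 0.1156 Fz 0.22
z 0.1146 Fz 0.51
z 0.1135 Fz -0.09
z 0.1126 Fz -1.00
z 0.1116 Fz 0.14
z 0.1105 Fz 0.45
z 0.1095 Fz 1.21
stand x,y,z -0.017 0.0007 0.1095 F stand -0.05 -0.26 1.21
```

```bash

python3 -m pendant '[[[0,0,0,0,0,-0.002,0],[0,0,0,0,0,-0.002,0]]]' >/dev/null && python3 guard.py &&
python3 -m pendant '[[[0,0,0,0,0,-0.002,0],[0,0,0,0,0,-0.002,0]]]' >/dev/null && python3 guard.py &&
python3 -m pendant '[[[0,0,0,0,0,-0.002,0],[0,0,0,0,0,-0.002,0]]]' >/dev/null && python3 guard.py &&
python3 -m pendant '[[[0,0,0,0,0,-0.002,0],[0,0,0,0,0,-0.002,0]]]' >/dev/null && python3 guard.py &&
python3 -m pendant '[[[0,0,0,0,0,-0.002,0],[0,0,0,0,0,-0.002,0]]]' >/dev/null && python3 guard.py &&
python3 -m pendant '[[[0,0,0,0,0,-0.002,0],[0,0,0,0,0,-0.002,0]]]' >/dev/null && python3 guard.py &&
python3 -m pendant '[[[0,0,0,0,0,-0.002,0],[0,0,0,0,0,-0.002,0]]]' >/dev/null && python3 guard.py &&
python3 -m pendant '[[[0,0,0,0,0,-0.002,0],[0,0,0,0,0,-0.002,0]]]' >/dev/null && python3 guard.py; python3 st.py
```

```text
z 0.1085 Fz 0.19
z 0.1075 Fz 0.10
z 0.1066 Fz 0.49
z 0.1056 Fz 0.11
z 0.1046 Fz 0.15
z 0.1035 Fz 0.85
z 0.1025 Fz 0.18
z 0.1016 Fz -0.11
stand x,y,z -0.0169 0.0007 0.1016 F stand -0.01 0.16 -0.11
```

```bash

python3 -m pendant '[[[0,0,0,0,0,-0.002,0],[0,0,0,0,0,-0.002,0]]]' >/dev/null && python3 guard.py &&
python3 -m pendant '[[[0,0,0,0,0,-0.002,0],[0,0,0,0,0,-0.002,0]]]' >/dev/null && python3 guard.py &&
python3 -m pendant '[[[0,0,0,0,0,-0.002,0],[0,0,0,0,0,-0.002,0]]]' >/dev/null && python3 guard.py &&
python3 -m pendant '[[[0,0,0,0,0,-0.002,0],[0,0,0,0,0,-0.002,0]]]' >/dev/null && python3 guard.py &&
python3 -m pendant '[[[0,0,0,0,0,-0.002,0],[0,0,0,0,0,-0.002,0]]]' >/dev/null && python3 guard.py &&
python3 -m pendant '[[[0,0,0,0,0,-0.002,0],[0,0,0,0,0,-0.002,0]]]' >/dev/null && python3 guard.py; python3 st.py;  python3 - <<'E'
from plant import imaging
from h import *
f=imaging.grab_frame("scene");w=imaging.grab_frame("wrist")
cv2.imwrite("pics/s8.png",cv2.convertScaleAbs(np.hstack([cv2.resize(f["frame"][140:268,170:283],(339,384)),w["frame"][:,60:450]]),alpha=1.4))
E
```

```text
z 0.1006 Fz 0.49
z 0.0996 Fz 0.09
z 0.0990 Fz 4.58
stand x,y,z -0.0169 0.0007 0.099 F stand -2.21 0.98 4.58
```

View pics/s8.png

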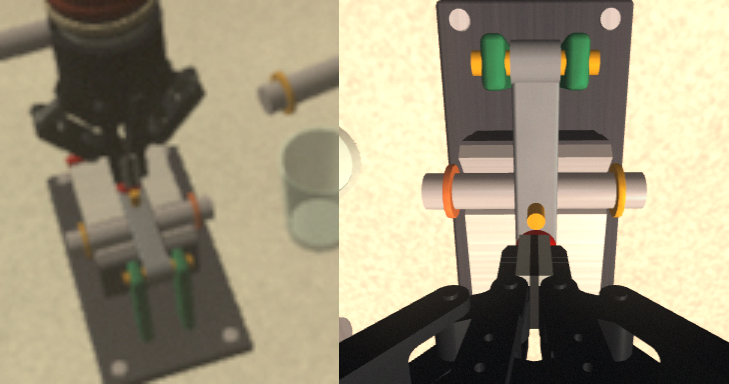

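The strap has met the shaft: force jumped to 4.6 N at knob height 99 mm, about 0.06 rad below level and within the stated range. The spindle is still straight, and the fingertip sits on the knob (wrist crop (538,250)). I now press gently up to about 10 N.

```bash
python3 -m pendant '[[[0,0,0,0,0,-0.001,0],[0,0,0,0,0,0,0]]]'>/dev/null; python3 st.py; python3 -m pendant '[[[0,0,0,0,0,-0.001,0],[0,0,0,0,0,0,0]]]'>/dev/null; python3 st.py
```

```text
stand x,y,z -0.0169 0.0006 0.0989 F stand -2.6 1.53 5.43
stand x,y,z -0.0169 0.0006 0.0988 F stand -3.0 1.53 6.07
```

```bash
python3 -m pendant '[[[0,0,0,0,0,-0.002,0],[0,0,0,0,0,-0.002,0],[0,0,0,0,0,0,0]]]'>/dev/null; python3 st.py
```

```text
stand x,y,z -0.0169 0.0006 0.0986 F stand -4.07 2.96 9.26
```

```bash
python3 -m pendant '[[[0,0,0,0,0,-0.001,0],[0,0,0,0,0,0,0],[0,0,0,0,0,0,0],[0,0,0,0,0,0,0],[0,0,0,0,0,0,0]]]'>/dev/null; python3 st.py
```

```text
stand x,y,z -0.0169 0.0006 0.0985 F stand -5.58 2.95 11.46
```

Pressed at 10–11 N for about 0.6 s. Now I release straight up and check.

```bash
python3 -m pendant '[[[0,0,0,0,0,0.004,0],[0,0,0,0,0,0.008,0],[0,0,0,0,0,0.02,0],[0,0,0,0,0,0.06,0],[0,0,0,0,0,0.15,0],[0,0,0,0,0,0.15,0],[0,0,0,-0.15,-0.044,0.1,0],[0,0,0,-0.15,-0.044,0,0],[0,0,0,-0.1,-0.2,0,0],[0,0,0,0,-0.22,0,0],[0,0,0,0,-0.22,0,0],[0,0,0,0,-0.22,0,0],[0,0,0,0,0,0,0],[0,0,0,0,0,0,0],[0,0,0,0,0,0,0]]]'; python3 - <<'E'
from plant import imaging
from h import *
f=imaging.grab_frame("scene");w=imaging.grab_frame("top")
cv2.imwrite("pics/s9.png",cv2.convertScaleAbs(np.hstack([cv2.resize(f["frame"][160:288,160:290],(390,384),interpolation=2),cv2.resize(w["frame"][115:243,200:330],(390,384),interpolation=2)]),alpha=1.4))
E
```

```text
time: 22.32
tool_pos: [0.449, -0.3327, 0.2202]
tool_rot: [-0.0, 0.801, -0.599, 0.0]
contact_force: [-0.1, 0.0, 0.1]
gripper_width: -0.003
```

View pics/s9.png

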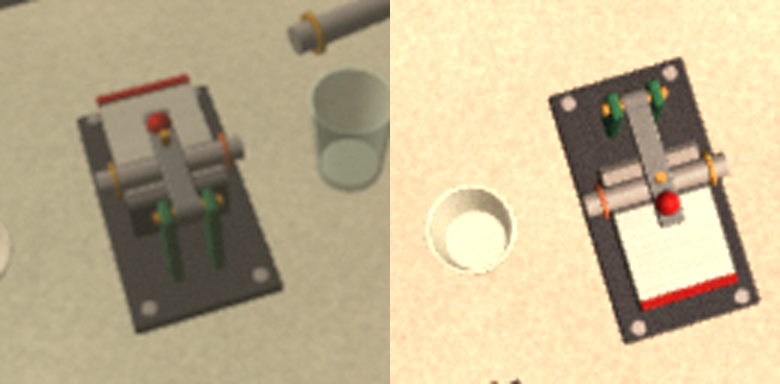

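The strap lies closed across the seated spindle in both views (knob at (158,122) and (668,203) in the crops), and the tumbler stands in its place. I hand it in.

```bash
python3 -c "
from plant import manip
manip.job_done()"
```

```text
the job is handed in; nothing more can be done
```

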